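# Reset the iris damper of the bench fume intake

### The job

The iris damper of the fume intake on the welding table has been knocked off its setting: with the closed fingertips, gently push the red lever of its black ring round until the white pointer stands on the middle of the green paint dot (the welding setting; the yellow dot is for grinding), then move clear of it. Push the lever's upright knob from the side, never grip it, and leave the bearing, magnet, brush and plate lying where they are.

Things in the scene. Friction and masses are not known exactly. Their poses are not given: they have to be found in the camera images.
- damper: Fume intake fixed to the table: grey galvanised round housing, 224 mm across at its widest fixed flange and 90 mm tall, with an open 125 mm mouth in the middle in which 8 steel iris blades show. Origin on the vertical axis of the mouth and ring, at table height; z is up. Its flat top cover (z = 90 mm, radius 62 to 98 mm) carries a scale of black ticks, which runs along the lever's travel.
- ring (a joint): Black ring of outer radius 113 mm (height 70 to 92 mm) that turns about the damper's vertical axis, with a red lever that sticks out radially at one place and a white pointer on the same radius. Value in rad, grows counter-clockwise seen from above (opens the iris), 0 to 2.2 between end stops. The lever's middle position (1.1) faces the robot roughly. Stiff: it needs about 4 N at the knob, stays where it is left, does not spring back or coast. It may have to go either way.
- ring_pointer (a point): Inner tip of the white pointer (3 mm wide) on the ring, 92 mm from the axis, 93 mm above the table. x points radially outward along the lever, y counter-clockwise, z up.
- ring_knob (a point): Centre of the lever's upright red knob: a post of 16 mm diameter, 145 mm from the axis, which stands from 86 mm to 130 mm above the table; this point is at 108 mm. Below it the red lever arm (16 mm wide, height 79 to 86 mm) runs out to 156 mm from the axis. Both sides of the knob are free; nothing on the intake is higher than the knob. x points radially outward, y counter-clockwise, z up.
- green_dot: Green paint dot of 12 mm diameter, 1 mm thick, on the damper's top cover, 82 to 88 mm from the axis, just inside the circle of the pointer's tip: the setting wanted. Origin at its centre, 90 mm above the table. Its direction from the axis is the direction that the pointer must have.
- yellow_dot: Yellow paint dot of 12 mm diameter on the same cover: the other setting, not wanted. Origin at its centre.
- bearing: Loose dark blue pillow-block bearing, 127 x 40 x 80 mm, 0.7 kg, upright on the table; to stay. Origin under its centre.
- magnet: Loose red and steel triangular welding magnet, about 105 x 105 x 20 mm, lying flat; to stay. Origin under its centre.
- brush: Loose wire brush with wooden back, 240 x 30 x 36 mm along its x, lying on its bristles on the robot's side of the intake; to stay. Origin under its centre.
- plate: Loose aluminium plate, 110 x 70 x 16 mm, lying flat beside the intake; to stay. Origin under its centre.

How it is judged:
By the outcome, as a careful person would: the job done as asked, in the order asked, and still so for the second after the job is handed in, with the robot touching nothing.
It also fails if it takes over 42 s, if anything falls off the work surface, if the arm or the gripper's body presses on something with over 40 N, if the wrist force passes 120 N, or if a joint passes its speed limit or range.

### The arm

A 6-joint arm with a two-finger parallel gripper is mounted at the origin on the work surface. World frame = base frame: x ahead of the robot, y to its left, z up, the work surface at z = 0. Lengths are in mm, angles in degrees, forces in N, time in s.
With the tool pointing down it reaches from about 350 to 850 mm from the base axis. Payload 8.1 kg.
Tool frame: the origin (TCP) lies on the mounting face of the last link; the fingertips stand 173 mm ahead of it and the grasp point (between the pads) lies 155 mm ahead of it; z points along the fingers, y is the direction in which the jaws open and shut (so a half turn about z gives the same grasp; the last joint's range is limited). The gripper opens to 85 mm and grips with 20 to 120 N. Pads are 22 mm wide; open, the fingers measure 114 mm over their backs; the gripper's body (76 mm by 85 mm) begins 54 mm behind the grasp point. The pads swing forward as they close: fully open they stand 13 mm farther back than shut.
Start: joints at [59.622, 7.471, 85.268, -0, 87.261, -4.893], TCP at [258.147, 541.634, 404.692] pointing down, gripper open.
Joint ranges: [-169.43, 169.43], [-51.17, 129.36], [1.28, 143.12], [-76.62, 256.62], [0, 156.53], [-152.29, 152.29]. Speed limits (degrees/s): [136.94, 136.94, 159.86, 180, 180, 180].

### API

Orientations are given as [roll, pitch, yaw] about the fixed x, y, z axes, in that order (R = Rz(yaw) Ry(pitch) Rx(roll)).
In Python, from bench import * gives the robot as it stands.
- The arm moves only by the tool arm_command, never from a script. Its argument "plan" is a list of rows, each an object of numbers: "jaw": the closure, from 0 (fully open) to 1 (shut); "dx", "dy", "dz": the shift along the tool's x, y, z in mm; "wx", "wy", "wz": the turn, a rotation vector about the tool's x, y, z in rad. A call has 1 to 12 rows; each row is the pose to reach, as a shift and turn from the pose commanded when the call began, along the tool's axes at that moment; what a row does not reach only later rows make up. A row lasts 1/10 s, in which the tool goes at most 50 mm and 8.59 degrees, less where a joint would pass 70% of its speed; a pose out of reach is approached as far as the arm can. A call with a gripper value outside its range is refused whole. The fingers move at their own pace and stop on an object; "squeeze" is the grip in N (left out, the last holds). Time passes only in rows, so rows that repeat a pose let the fingers close. It gives the time, the measured TCP pose, the force and the opening at its end, in the units of the state.
- sense(): the state, without advancing time (a new reading comes with each control period).
- snapshot(name): name is "scene" or "top"; returns a dict with "pixels" (420x560x3 uint8, red, green, blue), "fx", "fy", "cx", "cy" (pixels), "extrinsics" (4x4, takes a point from camera to world coordinates). Camera axes: x right, y up, looking along -z (the intrinsics and any distortion apply to the point x, -y, -z); pixel columns grow to the right and rows downward; lengths in mm; the calibration is good to about 2 mm. A picture is of the moment at which its call begins. There is no depth.
- hand_in(): hands the job in, once; it reports no verdict.
Trained networks look in the newest picture that a camera, given by its name, has taken for a name from the list of things; names that differ only in an ending like _2 or _b are one class to them, and where a whole thing is asked for, a point or a joint stands for the part that bears it (a point fixed in the world has none). Each returns a list of dicts, best first, with "score" (0 to 1); they miss things now and then, are a little off and sometimes report something else, mostly with a low value. They report only what shows in the picture. A call takes as long as a camera call.
- recognise(camera, target): "box" ([left, top, width, height] in pixels, round what is visible of it).
- pinpoint(camera, target): "pixel" ([column, row] in pixels: a listed point, or the origin of a listed thing).
The state is a dict: "time": time; "joint_pos": joint angles; "qd": joint speeds; "joint_efforts": joint torques, N m; "tool_pos": TCP position; "tcp_rot": TCP orientation; "ft_force": force on the tool from outside, world axes, zero at the start; "wrist_torque": the same for the moment, N m; "finger_gap": finger opening in mm.
Only numpy, scipy, OpenCV 4.12 (cv2) and the standard library are available. Lean on these libraries where they do the work, as an engineer would, in place of code of your own. Each camera call takes 0.05 s, during which the arm holds its last target.

## Working session

There is one attempt and no reset: what is moved stays moved. The work goes in short steps, Python scripts to look and compute and a tool call to move; the robot and the scene stay as the last step left them, time stands still between calls to the robot, and variables do not carry over. Pictures are saved under pics/ and viewed, and the job is handed in when it is done.

Besides the shell and the picture viewer there is one more tool, called after "Call:" as name([rows], argument=value, ...), one row to a line, values as JSON. arm_command: Moves the arm, as the interface text tells. Its arguments: {"type":"object","properties":{"plan":{"type":"array"},"squeeze":{"type":"number"}},"required":["plan"]}

```bash
ls; mkdir -p pics
cat > h.py <<'E'
from bench import *
import numpy as np, cv2
def save(s,n): cv2.imwrite('pics/'+n+'.png', cv2.cvtColor(s['pixels'],cv2.COLOR_RGB2BGR))
def back(s,px,z):
    E=np.array(s['extrinsics']); d=np.array([(px[0]-s['cx'])/s['fx'],-(px[1]-s['cy'])/s['fy'],-1.])
    d=E[:3,:3]@d; o=E[:3,3]; return o+d*(z-o[2])/d[2]
def proj(s,p):
    E=np.array(s['extrinsics']); q=E[:3,:3].T@(np.array(p)-E[:3,3]); return [s['cx']+s['fx']*q[0]/-q[2], s['cy']-s['fy']*q[1]/-q[2]]
E
python3 - <<'E'
from h import *
print(sense())
Z=dict(damper=0,ring_pointer=93,ring_knob=108,green_dot=90,yellow_dot=90,bearing=0,magnet=0,brush=0,plate=0)
for c in ['scene','top']:
    s=snapshot(c); save(s,c+'1'); print({k:v for k,v in s.items() if k!='pixels'})
    for t,z in Z.items():
        for r in pinpoint(c,t)[:2]: print(c,t,np.round(r['pixel'],1),round(r['score'],2),np.round(back(s,r['pixel'],z),1))
E
```

```text
pics
{'time': 0.0, 'joint_pos': array([ 5.96240132e+01,  7.51638352e+00,  8.53295990e+01, -1.51013562e-03,
        8.72626917e+01, -4.89324724e+00]), 'qd': array([0.01972521, 0.0277567 , 0.07863346, 0.05191762, 0.04719506,
       0.02337057]), 'joint_efforts': array([-2.92424345e-03, -5.69426250e+01, -5.00522053e+01, -3.36567300e-04,
        1.58741319e-02, -2.13830191e-06]), 'tool_pos': array([258.01126371, 541.43353335, 403.62777587]), 'tcp_rot': array([-1.79891593e+02, -7.76707077e-03,  1.54517327e+02]), 'ft_force': array([ 0.14739593,  0.409914  , -0.82708772]), 'wrist_torque': array([-0.01551425,  0.00052715,  0.0345301 ]), 'finger_gap': 85.09806333561106}
{'fx': 438.5268024829458, 'fy': 438.5268024829458, 'cx': 283.33008035590876, 'cy': 205.86875238840406, 'extrinsics': array([[ 4.45788289e-01, -5.68589087e-01,  6.91360435e-01,
         1.27866932e+03],
       [ 8.95016638e-01,  2.70384731e-01, -3.54735556e-01,
        -3.55701400e+02],
       [ 1.47654606e-02,  7.76916049e-01,  6.29431040e-01,
         7.66141574e+02],
       [ 0.00000000e+00,  0.00000000e+00,  0.00000000e+00,
[... 789 characters left out ...]
94926231e-01,
         9.25151642e+02],
       [ 0.00000000e+00,  0.00000000e+00,  0.00000000e+00,
         1.00000000e+00]])}
top damper [311.7 172.6] 0.6 [676.  -52.1   0. ]
top ring_pointer [300.  204.4] 0.61 [586.5 -20.7  93. ]
top ring_knob [295.1 230.9] 0.88 [527.6 -10.5 108. ]
top ring_knob [335.7 197.6] 0.46 [601.1 -96.7 108. ]
top green_dot [335.4 195.4] 0.42 [608.3 -98.4  90. ]
top yellow_dot [281.  189.6] 0.36 [618.8  21.6  90. ]
top bearing [419.2 194. ] 0.76 [ 628.3 -314.9    0. ]
top bearing [278.3 274.6] 0.52 [427.   24.5   0. ]
top magnet [211.9 171.6] 0.86 [673.5 193.    0. ]
top brush [279.2 278.3] 0.92 [418.3  22.2   0. ]
top plate [380.7 252.3] 0.56 [ 485.  -220.3    0. ]
```

Run:
```python
import cv2
a=cv2.imread('pics/scene1.png');b=cv2.imread('pics/top1.png')
cv2.imwrite('pics/s1c.png',cv2.resize(a[150:330,180:380],(800,720))[:600])
cv2.imwrite('pics/t1c.png',cv2.resize(b[120:270,220:420],(800,600),interpolation=cv2.INTER_CUBIC))
```

```text
(no output)
```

View pics/s1c.png

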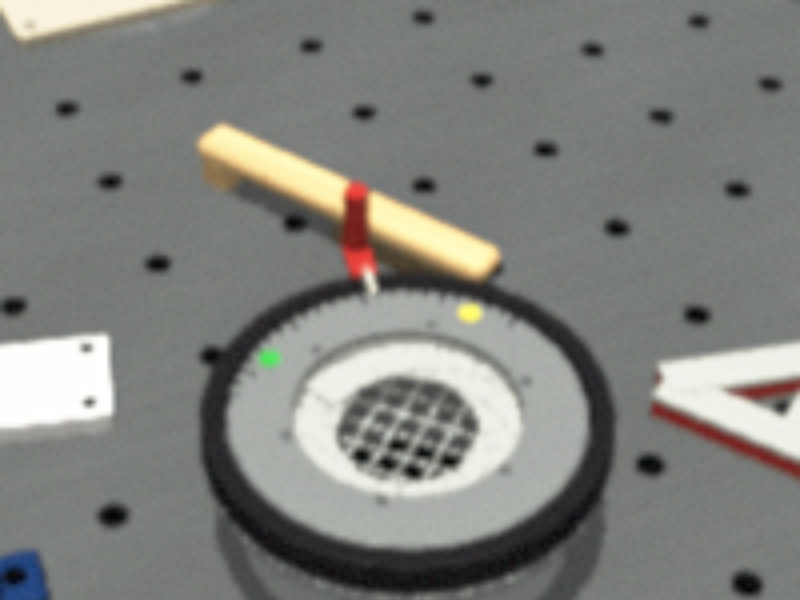

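View pics/t1c.png

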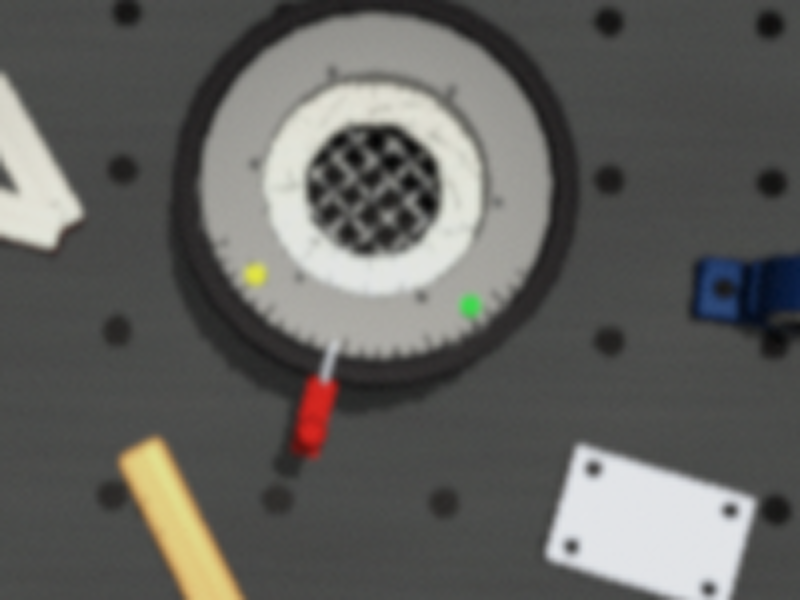

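View pics/top1.png

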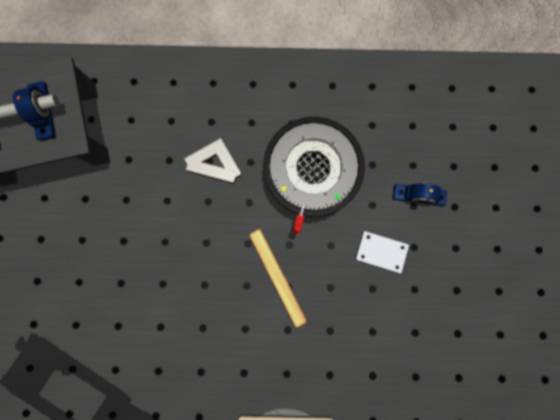

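The top view has no gripper in the way. The lever is at about (297,228), the green dot at (338,196) and the yellow dot at (284,188). Green lies counter-clockwise of the pointer, so I push towards −y. Next I measure the axis and angles from the colours.

```bash
cat >> h.py <<'E'
from scipy.ndimage import map_coordinates
from scipy.optimize import least_squares
def centro(s,kind,roi):
    p=s['pixels'].astype(float); r,g,b=p[...,0],p[...,1],p[...,2]
    w={'green':np.clip(g-np.maximum(r,b)-30,0,None),'yellow':np.clip(np.minimum(r,g)-b-50,0,None)}[kind]
    m=np.zeros_like(w); c0,c1,r0,r1=roi; m[r0:r1,c0:c1]=1; w=w*m
    yy,xx=np.mgrid[:w.shape[0],:w.shape[1]]; return (w*xx).sum()/w.sum(),(w*yy).sum()/w.sum()
def fitaxis(s,c0,R0=98,z=91,dirs=None):
    gray=cv2.cvtColor(s['pixels'],cv2.COLOR_RGB2GRAY).astype(float)
    c=np.array(c0,float)
    for it in range(4):
        pts=[]
        for a in (np.radians(np.arange(0,360,3)) if dirs is None else dirs):
            rr=np.arange(R0-9,R0+9,.5)
            P=np.array([proj(s,[c[0]+q*np.cos(a),c[1]+q*np.sin(a),z]) for q in rr])
            v=map_coordinates(gray,[P[:,1],P[:,0]],order=1); d=np.convolve(v,[1]*3,'valid')/3; d=np.diff(d)
            i=np.argmin(d)
            if d[i]<-3: pts.append([c[0]+rr[i+1]*np.cos(a)+.25*np.cos(a),c[1]+rr[i+1]*np.sin(a)+.25*np.sin(a)])
        pts=np.array(pts)
        f=least_squares(lambda q:np.hypot(pts[:,0]-q[0],pts[:,1]-q[1])-q[2],[*c,R0],loss='soft_l1',f_scale=1.5)
        c=f.x[:2]
    return f.x,len(pts)
def ang(s,px,z,c):
    p=back(s,px,z)[:2]-c; return np.degrees(np.arctan2(p[1],p[0])),np.hypot(*p)
E
python3 - <<'E'
from h import *
for c,rg in (('top',(260,370,120,215)),('scene',(225,340,210,290))):
    s=snapshot(c)
    for c0 in ([676,-50],):
        f,n=fitaxis(s,c0); print(c,'axis',f.round(1),n)
    g=centro(s,'green',rg);y=centro(s,'yellow',rg)
    print('green',np.round(g,2),ang(s,g,90.5,f[:2]),'yellow',np.round(y,2),ang(s,y,90.5,f[:2]))
    P=pinpoint(c,'ring_pointer')[0]['pixel'];print('ptr',P,ang(s,P,93,f[:2]))
    P=pinpoint(c,'ring_knob')[0]['pixel'];print('knob',P,ang(s,P,108,f[:2]))
    # model overlay
    im=cv2.cvtColor(s['pixels'],cv2.COLOR_RGB2BGR);im=cv2.resize(im,None,fx=4,fy=4,interpolation=cv2.INTER_CUBIC)
    for R,z in ((113,92),(98,91),(62.5,90)):
        L=np.array([proj(s,[f[0]+R*np.cos(t),f[1]+R*np.sin(t),z]) for t in np.linspace(0,6.29,90)])*4+1.5
        cv2.polylines(im,[L.astype(int)],True,(255,0,255),1)
    o=np.array(proj(s,[f[0],f[1],90]))*4; x,yv=int(o[0]-400),int(o[1]-270)
    cv2.imwrite(f'pics/ov_{c}.png',im[max(yv,0):yv+600,x:x+800])
E
```

```text
top axis [674.3 -49.4  97.3] 120
green [337.12 195.95] (np.float64(-141.8412407334183), np.float64(85.43840455288526)) yellow [283.39 188.21] (np.float64(128.52115919278344), np.float64(84.08958902384352))
ptr [302.1, 204.0] (np.float64(164.4893416397141), np.float64(90.135662953891))
knob [295.6, 230.7] (np.float64(165.49919077957995), np.float64(150.99626305711178))
scene axis [677.2 -49.3  97.8] 119
green [246.93 239.12] (np.float64(-143.55560719360872), np.float64(86.98777140485825)) yellow [295.51 220.47] (np.float64(136.31161763083958), np.float64(109.98113249808523))
ptr [273.1, 225.8] (np.float64(166.9908626441175), np.float64(84.83514704573966))
knob [270.1, 203.0] (np.float64(164.3020116955478), np.float64(150.51437314483425))
```

View pics/ov_top.png

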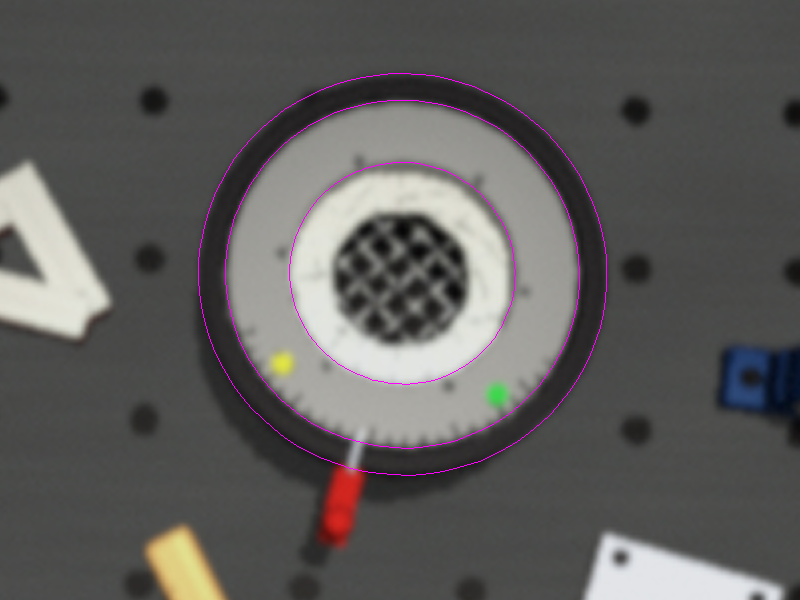

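View pics/ov_scene.png

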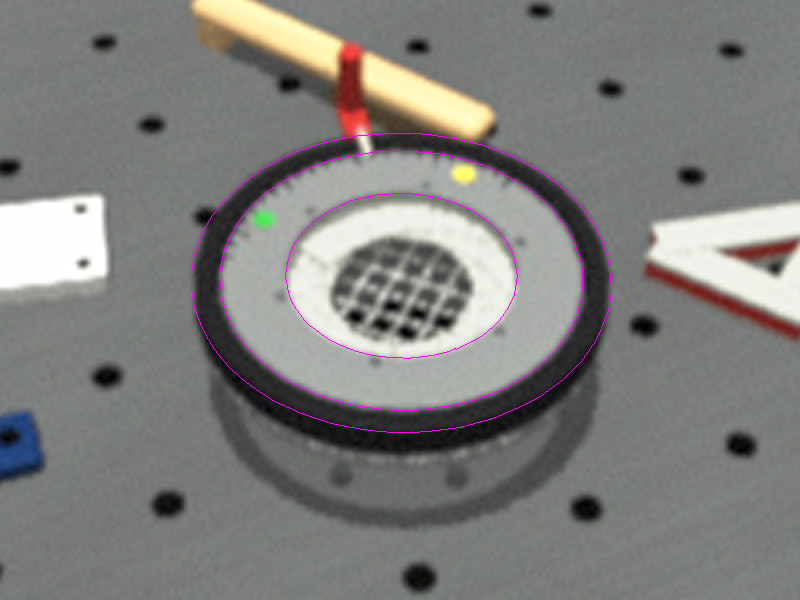

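Both overlays fit, except that the scene "yellow" reading caught the brush. The axis is near (675.5, −49.4), the pointer at about 165° and green at about 218°, so the ring needs about +53°. I'll push with the −x side of the closed fingers and turn the tool along with the lever.

```bash
cat > mv.py <<'E'
import numpy as np
C=np.array([675.5,-49.4])
def pose(th,gap,z,r=145):  # lever angle th deg; tool centre gap mm behind (clockwise of) knob centre
    t=np.radians(th); p=C+r*np.array([np.cos(t),np.sin(t)])-gap*np.array([-np.sin(t),np.cos(t)])
    return [*p,z,th-90]
def rows(cmd,targets):
    y=np.radians(cmd[3]); X=np.array([np.cos(y),np.sin(y)]);Y=np.array([np.sin(y),-np.cos(y)])
    for t in targets:
        d=np.array(t[:2])-cmd[:2]
        print('dx %.1f dy %.1f dz %.1f wz %.4f'%(d@X,d@Y,cmd[2]-t[2],-np.radians((t[3]-cmd[3]+180)%360-180)))
E
python3 -c "
from mv import *
c=[258.147,541.634,404.692,154.515]
p=pose(165,55,330);print(p);rows(c,[p,pose(165,55,272)])"
```

```text
[np.float64(549.6758026687238), np.float64(41.2546819857643), 330, 75]
dx -478.5 dy -326.3 dz 74.7 wz 1.3878
dx -478.5 dy -326.3 dz 132.7 wz 1.3878
```

Call:
arm_command([
  {"jaw":1,"dx":-478.5,"dy":-326.3,"dz":74.7,"wz":1.388},
  {"jaw":1,"dx":-478.5,"dy":-326.3,"dz":74.7,"wz":1.388},
  {"jaw":1,"dx":-478.5,"dy":-326.3,"dz":74.7,"wz":1.388},
  {"jaw":1,"dx":-478.5,"dy":-326.3,"dz":74.7,"wz":1.388},
  {"jaw":1,"dx":-478.5,"dy":-326.3,"dz":74.7,"wz":1.388},
  {"jaw":1,"dx":-478.5,"dy":-326.3,"dz":74.7,"wz":1.388},
  {"jaw":1,"dx":-478.5,"dy":-326.3,"dz":74.7,"wz":1.388},
  {"jaw":1,"dx":-478.5,"dy":-326.3,"dz":74.7,"wz":1.388},
  {"jaw":1,"dx":-478.5,"dy":-326.3,"dz":74.7,"wz":1.388},
  {"jaw":1,"dx":-478.5,"dy":-326.3,"dz":74.7,"wz":1.388},
  {"jaw":1,"dx":-478.5,"dy":-326.3,"dz":74.7,"wz":1.388},
  {"jaw":1,"dx":-478.5,"dy":-326.3,"dz":74.7,"wz":1.388},
], squeeze=30)

```text
invalid input
```

Call:
arm_command([
  {"jaw":1.0,"dx":0,"dy":0,"dz":0,"wx":0,"wy":0,"wz":0},
], squeeze=30)

```text
time: 1.4
tool_pos: [258.2, 541.7, 404.7]
tcp_rot: [180.0, 0.0, 154.5]
ft_force: [0.3, 0.1, 0.6]
finger_gap: 73.1
```

Call:
arm_command([
  {"jaw":1,"dx":-478.5,"dy":-326.3,"dz":74.7,"wx":0,"wy":0,"wz":1.388},
  {"jaw":1,"dx":-478.5,"dy":-326.3,"dz":74.7,"wx":0,"wy":0,"wz":1.388},
  {"jaw":1,"dx":-478.5,"dy":-326.3,"dz":74.7,"wx":0,"wy":0,"wz":1.388},
  {"jaw":1,"dx":-478.5,"dy":-326.3,"dz":74.7,"wx":0,"wy":0,"wz":1.388},
  {"jaw":1,"dx":-478.5,"dy":-326.3,"dz":74.7,"wx":0,"wy":0,"wz":1.388},
  {"jaw":1,"dx":-478.5,"dy":-326.3,"dz":74.7,"wx":0,"wy":0,"wz":1.388},
  {"jaw":1,"dx":-478.5,"dy":-326.3,"dz":74.7,"wx":0,"wy":0,"wz":1.388},
  {"jaw":1,"dx":-478.5,"dy":-326.3,"dz":74.7,"wx":0,"wy":0,"wz":1.388},
  {"jaw":1,"dx":-478.5,"dy":-326.3,"dz":74.7,"wx":0,"wy":0,"wz":1.388},
  {"jaw":1,"dx":-478.5,"dy":-326.3,"dz":74.7,"wx":0,"wy":0,"wz":1.388},
  {"jaw":1,"dx":-478.5,"dy":-326.3,"dz":74.7,"wx":0,"wy":0,"wz":1.388},
  {"jaw":1,"dx":-478.5,"dy":-326.3,"dz":74.7,"wx":0,"wy":0,"wz":1.388},
])

```text
time: 2.6
tool_pos: [550.7, 38.2, 329.7]
tcp_rot: [180.0, 0.0, 74.9]
ft_force: [-0.3, -0.2, 0.0]
finger_gap: -0.2
```

```bash
python3 -c "
from h import *
s=snapshot('top');save(s,'top2');st=sense();print(st['tool_pos'],st['tcp_rot'],st['ft_force'])
s=snapshot('scene');save(s,'scene2')
st=sense();print(st['time'],st['tool_pos'],st['tcp_rot'],st['ft_force'])
a=cv2.resize(s['pixels'][120:300,160:400],(800,600),interpolation=2);cv2.imwrite('pics/s2c.png',a[:,:,::-1])
from mv import *
c=[549.7,41.25,330,75]
rows(c,[pose(165,55,272),pose(165,25,272)])
"
```

```text
[551.92403257  35.09370057 329.07380282] [1.79915699e+02 1.38658962e-01 7.47845839e+01] [-2.16078615 -3.60219567 -0.21043266]
2.7 [550.93416008  37.33262794 329.2580084 ] [-1.79999088e+02  7.29931887e-02  7.47324740e+01] [-0.05830907  1.22470624 -0.07310692]
dx -0.0 dy -0.0 dz 58.0 wz -0.0000
dx -30.0 dy -0.0 dz 58.0 wz -0.0000
```

View pics/s2c.png

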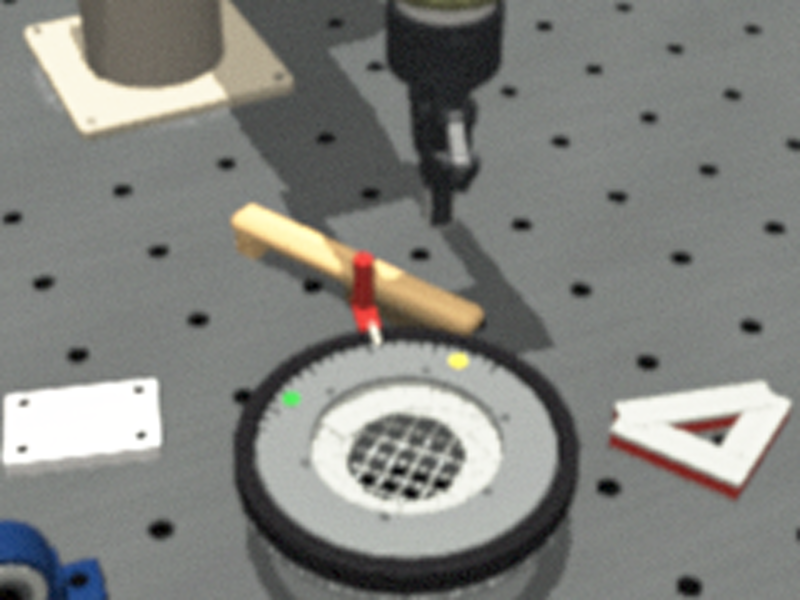

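The scene crop shows the closed fingertips at about (440,215), to the right of the red knob at (363,260), with nothing touched. I descend and let the arm settle.

Call:
arm_command([
  {"jaw":1,"dx":0,"dy":0,"dz":20,"wx":0,"wy":0,"wz":0},
  {"jaw":1,"dx":0,"dy":0,"dz":40,"wx":0,"wy":0,"wz":0},
  {"jaw":1,"dx":0,"dy":0,"dz":58,"wx":0,"wy":0,"wz":0},
  {"jaw":1,"dx":0,"dy":0,"dz":58,"wx":0,"wy":0,"wz":0},
  {"jaw":1,"dx":0,"dy":0,"dz":58,"wx":0,"wy":0,"wz":0},
  {"jaw":1,"dx":0,"dy":0,"dz":58,"wx":0,"wy":0,"wz":0},
])

```text
time: 3.3
tool_pos: [550.2, 41.5, 273.5]
tcp_rot: [179.9, -0.0, 75.0]
ft_force: [-0.0, 0.4, -1.0]
finger_gap: 0.0
```

Call:
arm_command([
  {"jaw":1,"dx":-12,"dy":0,"dz":0,"wx":0,"wy":0,"wz":0},
  {"jaw":1,"dx":-22,"dy":0,"dz":0,"wx":0,"wy":0,"wz":0},
  {"jaw":1,"dx":-28,"dy":0,"dz":0,"wx":0,"wy":0,"wz":0},
  {"jaw":1,"dx":-30,"dy":0,"dz":0,"wx":0,"wy":0,"wz":0},
  {"jaw":1,"dx":-30,"dy":0,"dz":0,"wx":0,"wy":0,"wz":0},
])

```text
time: 3.8
tool_pos: [541.8, 11.6, 272.1]
tcp_rot: [180.0, -0.0, 74.9]
ft_force: [-0.3, -0.3, -0.1]
finger_gap: -0.1
```

```bash
python3 -c "
from h import *
for c in ('top','scene'):
  s=snapshot(c)
  x,y=(220,130) if c=='top' else (200,150)
  a=cv2.resize(s['pixels'][y:y+120,x:x+160],(800,600),interpolation=2);cv2.imwrite('pics/%s3c.png'%c,a[:,:,::-1])
st=sense();print(st['time'],st['tool_pos'],st['tcp_rot'],st['ft_force'])
from mv import *
rows(pose(165,25,272),[pose(t,19,272) for t in (165,167,169.5,172,174.5,177,179.5,182,184.5,187,189)])
"
```

```text
3.9 [541.93577892  12.15912841 272.03539557] [ 1.79998339e+02 -9.71132543e-03  7.49687597e+01] [-0.24693129  0.16692568  0.33341349]
dx -6.0 dy -0.0 dz 0.0 wz -0.0000
dx -11.1 dy -0.6 dz 0.0 wz -0.0349
dx -17.4 dy -1.0 dz 0.0 wz -0.0785
dx -23.8 dy -1.2 dz 0.0 wz -0.1222
dx -30.2 dy -1.1 dz 0.0 wz -0.1658
dx -36.6 dy -0.8 dz 0.0 wz -0.2094
dx -42.9 dy -0.1 dz 0.0 wz -0.2531
dx -49.2 dy 0.8 dz 0.0 wz -0.2967
dx -55.5 dy 2.0 dz 0.0 wz -0.3403
dx -61.7 dy 3.4 dz 0.0 wz -0.3840
dx -66.6 dy 4.8 dz 0.0 wz -0.4189
```

View pics/top3c.png

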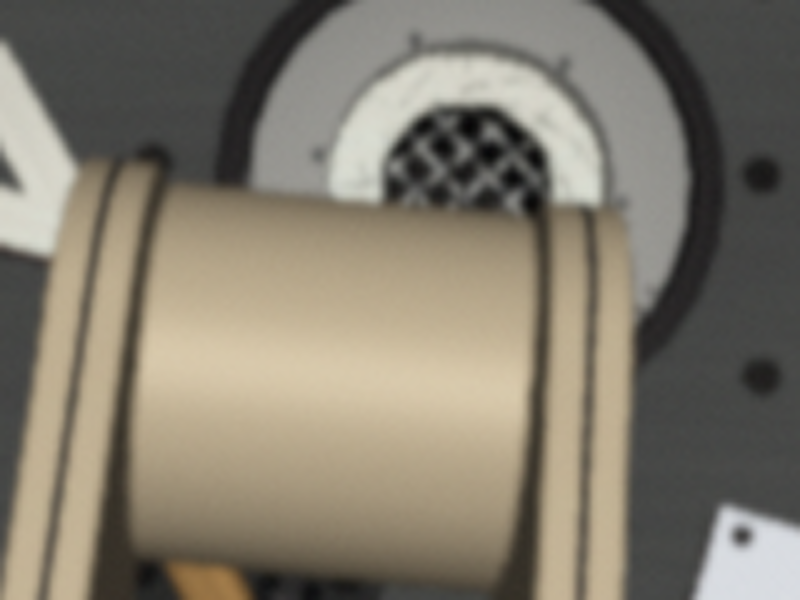

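View pics/scene3c.png

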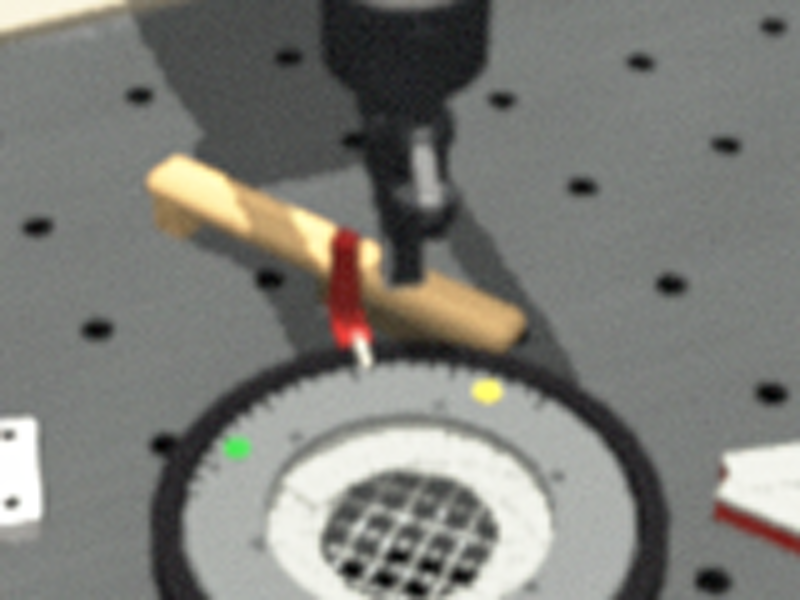

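The scene crop shows the fingertip at about (405,275), roughly 10 mm to the right of the knob (345,280) and at its height. The arm hides the lever from the top camera. I push the first part now.

Call:
arm_command([
  {"jaw":1,"dx":-6,"dy":0,"dz":0,"wx":0,"wy":0,"wz":0},
  {"jaw":1,"dx":-11,"dy":-0.6,"dz":0,"wx":0,"wy":0,"wz":-0.035},
  {"jaw":1,"dx":-17.4,"dy":-1,"dz":0,"wx":0,"wy":0,"wz":-0.078},
  {"jaw":1,"dx":-23.8,"dy":-1.2,"dz":0,"wx":0,"wy":0,"wz":-0.122},
  {"jaw":1,"dx":-30.2,"dy":-1.1,"dz":0,"wx":0,"wy":0,"wz":-0.166},
  {"jaw":1,"dx":-36.6,"dy":-0.8,"dz":0,"wx":0,"wy":0,"wz":-0.209},
  {"jaw":1,"dx":-42.9,"dy":-0.1,"dz":0,"wx":0,"wy":0,"wz":-0.253},
  {"jaw":1,"dx":-49.2,"dy":0.8,"dz":0,"wx":0,"wy":0,"wz":-0.297},
  {"jaw":1,"dx":-55.5,"dy":2,"dz":0,"wx":0,"wy":0,"wz":-0.34},
  {"jaw":1,"dx":-61.7,"dy":3.4,"dz":0,"wx":0,"wy":0,"wz":-0.384},
  {"jaw":1,"dx":-66.6,"dy":4.8,"dz":0,"wx":0,"wy":0,"wz":-0.419},
  {"jaw":1,"dx":-66.6,"dy":4.8,"dz":0,"wx":0,"wy":0,"wz":-0.419},
])

```text
time: 5.1
tool_pos: [529.2, -53.5, 271.9]
tcp_rot: [-180.0, -0.0, 99.0]
ft_force: [-0.5, -0.0, 0.1]
finger_gap: -0.1
```

```bash
python3 -c "
from h import *
for c in ('scene',):
  s=snapshot(c)
  x,y=(200,150)
  a=cv2.resize(s['pixels'][y:y+120,x:x+160],(800,600),interpolation=2);cv2.imwrite('pics/%s4c.png'%c,a[:,:,::-1])
st=sense();print(st['time'],st['tool_pos'],st['tcp_rot'],st['ft_force'])
for t,z in (('ring_pointer',93),('ring_knob',108)):
  P=pinpoint('scene',t)
  for q in P[:2]: print(t,q,ang(s,q['pixel'],z,[677.2,-49.3]))
from mv import *
print(pose(189,19,272))
"
```

```text
5.15 [529.26332619 -53.42180171 271.95930397] [-1.79995617e+02 -2.82274860e-03  9.89485437e+01] [-0.23940575  0.53718751 -0.53638546]
ring_pointer {'pixel': [261.2, 230.9], 'score': 0.97} (np.float64(-170.69467133303303), np.float64(79.58437597926822))
ring_knob {'pixel': [249.0, 213.5], 'score': 0.59} (np.float64(-171.14251165372835), np.float64(132.07936260720135))
[np.float64(529.3129357779407), np.float64(-53.316918959525836), 272, 99]
```

View pics/scene4c.png

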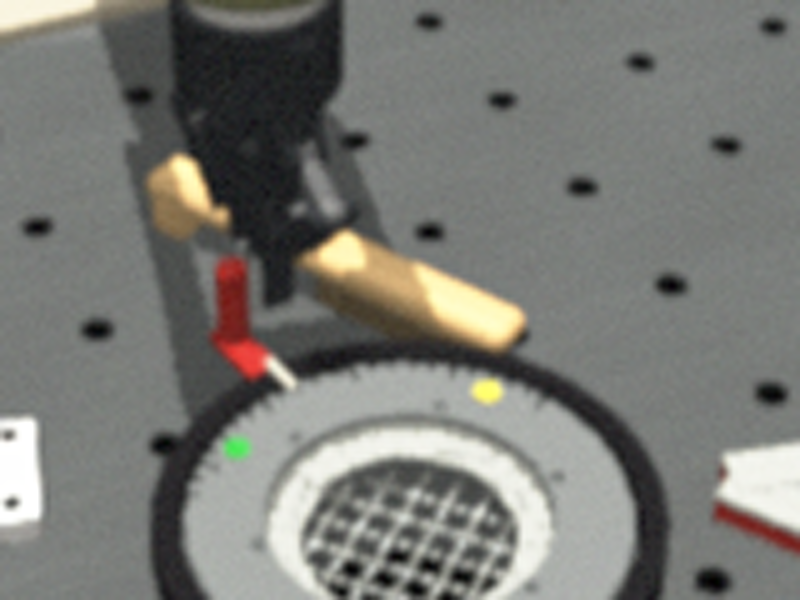

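The push works: the pointer tip is at crop (292,383) and the knob is still against the finger. I continue to just short of green, then measure.

```bash
python3 -c "
from h import *
from mv import *
rows(pose(189,19,272),[pose(t,19,272) for t in (191,193.5,196,198.5,201,203.5,206,208,209.5,210.5,211)])
"
```

```text
dx -5.1 dy -0.6 dz 0.0 wz -0.0349
dx -11.4 dy -1.0 dz 0.0 wz -0.0785
dx -17.8 dy -1.2 dz 0.0 wz -0.1222
dx -24.2 dy -1.1 dz 0.0 wz -0.1658
dx -30.6 dy -0.8 dz 0.0 wz -0.2094
dx -36.9 dy -0.1 dz 0.0 wz -0.2531
dx -43.2 dy 0.8 dz 0.0 wz -0.2967
dx -48.2 dy 1.7 dz 0.0 wz -0.3316
dx -52.0 dy 2.5 dz 0.0 wz -0.3578
dx -54.5 dy 3.1 dz 0.0 wz -0.3752
dx -55.7 dy 3.4 dz 0.0 wz -0.3840
```

Call:
arm_command([
  {"jaw":1,"dx":-5.1,"dy":-0.6,"dz":0,"wx":0,"wy":0,"wz":-0.035},
  {"jaw":1,"dx":-11.4,"dy":-1,"dz":0,"wx":0,"wy":0,"wz":-0.078},
  {"jaw":1,"dx":-17.8,"dy":-1.2,"dz":0,"wx":0,"wy":0,"wz":-0.122},
  {"jaw":1,"dx":-24.2,"dy":-1.1,"dz":0,"wx":0,"wy":0,"wz":-0.166},
  {"jaw":1,"dx":-30.6,"dy":-0.8,"dz":0,"wx":0,"wy":0,"wz":-0.209},
  {"jaw":1,"dx":-36.9,"dy":-0.1,"dz":0,"wx":0,"wy":0,"wz":-0.253},
  {"jaw":1,"dx":-43.2,"dy":0.8,"dz":0,"wx":0,"wy":0,"wz":-0.297},
  {"jaw":1,"dx":-48.2,"dy":1.7,"dz":0,"wx":0,"wy":0,"wz":-0.332},
  {"jaw":1,"dx":-52,"dy":2.5,"dz":0,"wx":0,"wy":0,"wz":-0.358},
  {"jaw":1,"dx":-54.5,"dy":3.1,"dz":0,"wx":0,"wy":0,"wz":-0.375},
  {"jaw":1,"dx":-55.7,"dy":3.4,"dz":0,"wx":0,"wy":0,"wz":-0.384},
  {"jaw":1,"dx":-55.7,"dy":3.4,"dz":0,"wx":0,"wy":0,"wz":-0.384},
])

```text
time: 6.45
tool_pos: [541.3, -107.7, 271.9]
tcp_rot: [-180.0, -0.0, 121.0]
ft_force: [-2.3, 2.6, 1.4]
finger_gap: -0.2
```

```bash
cat >> h.py <<'E'
def polar(s,c,z,a0,a1,r0,r1,k=8):
    # unwrapped image: columns angle (k px per deg), rows radius (k/2 px per mm)
    A=np.radians(np.arange(a0,a1,1/k)); R=np.arange(r0,r1,.2)
    g=np.array([[proj(s,[c[0]+r*np.cos(a),c[1]+r*np.sin(a),z]) for a in A] for r in R]).astype(np.float32)
    return cv2.remap(s['pixels'],g[...,0].copy(),g[...,1].copy(),cv2.INTER_CUBIC)
def lines(s,c):
    # white pointer angle per radius, z 93; green centroid angle at z 90.5
    im=polar(s,c,93,195,235,94,112).astype(float); A=np.arange(195,235,1/8); out=[]
    for i in range(0,len(im),10):
        v=im[i:i+10].min(axis=2).mean(0); w=np.clip(v-np.median(v)-25,0,None)
        j=np.argmax(w); m=abs(A-A[j])<2.5
        if w[j]>10: out.append(((w*A)[m].sum()/w[m].sum(),w[j]))
    im=polar(s,c,90.5,195,235,78,92).astype(float); w=np.clip(im[...,1]-np.maximum(im[...,0],im[...,2])-25,0,None)
    ga=(w.sum(0)*A).sum()/w.sum() if w.sum() else None
    return np.round(out,1),ga
E
python3 -c "
from h import *
s=snapshot('scene')
x,y=(200,150)
a=cv2.resize(s['pixels'][y:y+120,x:x+160],(800,600),interpolation=2);cv2.imwrite('pics/scene5c.png',a[:,:,::-1])
st=sense();print(st['time'],st['tool_pos'],st['tcp_rot'],st['ft_force'])
q=pinpoint('scene','ring_pointer')[0];print(q)
f,n=fitaxis(s,[677,-49]);print(f)
l,g=lines(s,f[:2]);print(l.tolist(),g)
a=polar(s,f[:2],93,195,235,78,125);cv2.imwrite('pics/pol5.png',cv2.resize(a,None,fx=2,fy=2)[:,:,::-1])
"
```

```text
6.5 [ 541.30384872 -107.73317745  271.91267948] [-1.79987227e+02 -6.34406664e-03  1.20970703e+02] [-0.97839122  2.98817484  2.12404546]
{'pixel': [246.6, 235.1], 'score': 0.64}
[677.51373939 -49.42477181  97.73464547]
[[209.9, 31.0], [209.6, 74.1], [209.3, 114.4], [209.3, 127.2], [209.3, 123.7], [209.3, 126.0], [209.2, 124.6], [209.2, 123.7], [209.2, 123.2]] 216.34954576881233
```

View pics/scene5c.png

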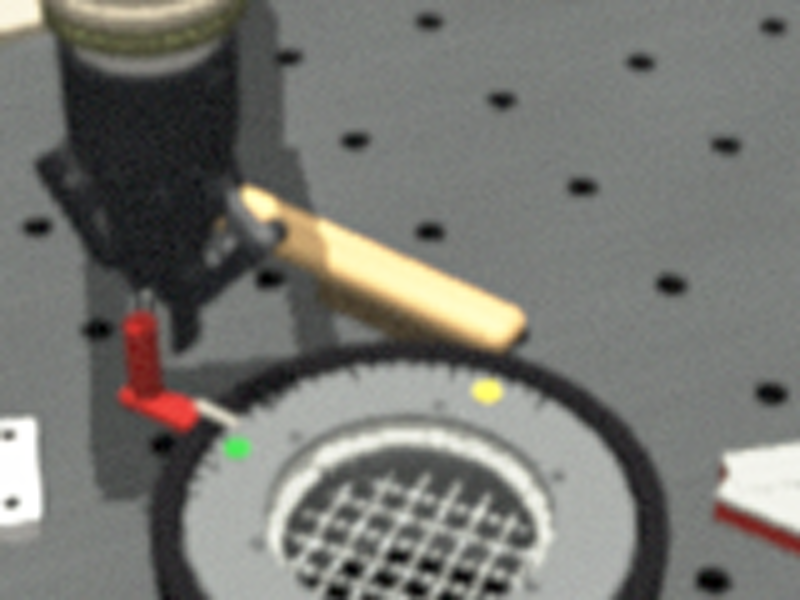

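View pics/pol5.png

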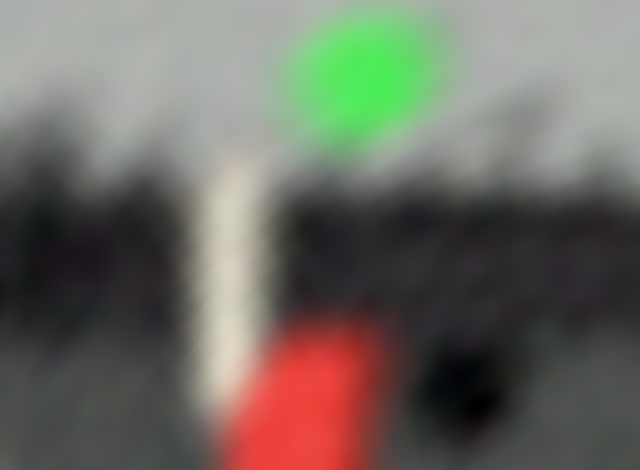

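The pointer reads 209.3° and green 216.35° in the scene image, so about 7.0° remain. I push 6° slowly, then retreat for a view from both cameras.

```bash
python3 -c "
from h import *
from mv import *
rows(pose(211,19,272),[pose(t,19,272) for t in (212,213.5,215,216,216.6,217)]+[pose(217,23,272),pose(217,30,272)])
"
```

```text
dx -2.5 dy -0.3 dz 0.0 wz -0.0175
dx -6.3 dy -0.7 dz 0.0 wz -0.0436
dx -10.2 dy -1.0 dz 0.0 wz -0.0698
dx -12.7 dy -1.1 dz 0.0 wz -0.0873
dx -14.2 dy -1.2 dz 0.0 wz -0.0977
dx -15.3 dy -1.2 dz 0.0 wz -0.1047
dx -11.3 dy -1.6 dz 0.0 wz -0.1047
dx -4.3 dy -2.3 dz 0.0 wz -0.1047
```

Call:
arm_command([
  {"jaw":1,"dx":-2.5,"dy":-0.3,"dz":0,"wx":0,"wy":0,"wz":-0.018},
  {"jaw":1,"dx":-6.3,"dy":-0.7,"dz":0,"wx":0,"wy":0,"wz":-0.044},
  {"jaw":1,"dx":-10.2,"dy":-1,"dz":0,"wx":0,"wy":0,"wz":-0.07},
  {"jaw":1,"dx":-12.7,"dy":-1.1,"dz":0,"wx":0,"wy":0,"wz":-0.087},
  {"jaw":1,"dx":-14.2,"dy":-1.2,"dz":0,"wx":0,"wy":0,"wz":-0.098},
  {"jaw":1,"dx":-15.3,"dy":-1.2,"dz":0,"wx":0,"wy":0,"wz":-0.105},
  {"jaw":1,"dx":-15.3,"dy":-1.2,"dz":0,"wx":0,"wy":0,"wz":-0.105},
  {"jaw":1,"dx":-15.3,"dy":-1.2,"dz":0,"wx":0,"wy":0,"wz":-0.105},
])

```text
time: 7.35
tool_pos: [548.2, -121.7, 271.9]
tcp_rot: [-180.0, 0.0, 127.0]
ft_force: [-1.9, 1.6, 0.9]
finger_gap: 0.0
```

```bash
cat > look.py <<'E'
import sys
from h import *
n=sys.argv[1]
for c,c0 in (('scene',[677.5,-49.4]),('top',[674.3,-49.4])):
    s=snapshot(c)
    f=c0
    if c=='scene':
        x,y=(200,150);a=cv2.resize(s['pixels'][y:y+120,x:x+160],(800,600),interpolation=2);cv2.imwrite(f'pics/scene{n}c.png',a[:,:,::-1])
    else:
        a=cv2.resize(s['pixels'][130:250,250:410],(800,600),interpolation=2);cv2.imwrite(f'pics/top{n}c.png',a[:,:,::-1])
    l,g=lines(s,f);print(c,l.tolist(),g)
    a=polar(s,f,93,195,235,78,125);cv2.imwrite(f'pics/pol_{c}{n}.png',cv2.resize(a,None,fx=2,fy=2)[:,:,::-1])
st=sense();print(st['time'],st['tool_pos'],st['tcp_rot'],st['ft_force'])
E
python3 look.py 6
```

```text
scene [[215.1, 53.1], [215.1, 102.2], [215.2, 124.5], [215.2, 129.6], [215.3, 145.6], [215.3, 149.8], [215.4, 136.9], [215.4, 124.6], [215.5, 123.5]] 216.36744385268892
top [[230.5, 15.6], [229.2, 17.3], [233.9, 30.5], [233.8, 66.1], [233.7, 81.2], [233.7, 69.7], [232.9, 69.4], [230.8, 72.0], [228.9, 70.5]] None
7.45 [ 548.21951546 -121.64254019  271.92118115] [-1.79995011e+02  1.81393091e-02  1.27002446e+02] [-1.45443132  0.83071207  0.34319154]
```

View pics/pol_scene6.png

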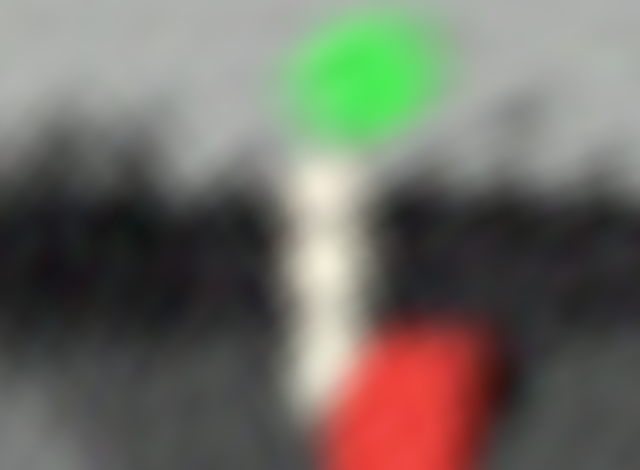

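View pics/top6c.png

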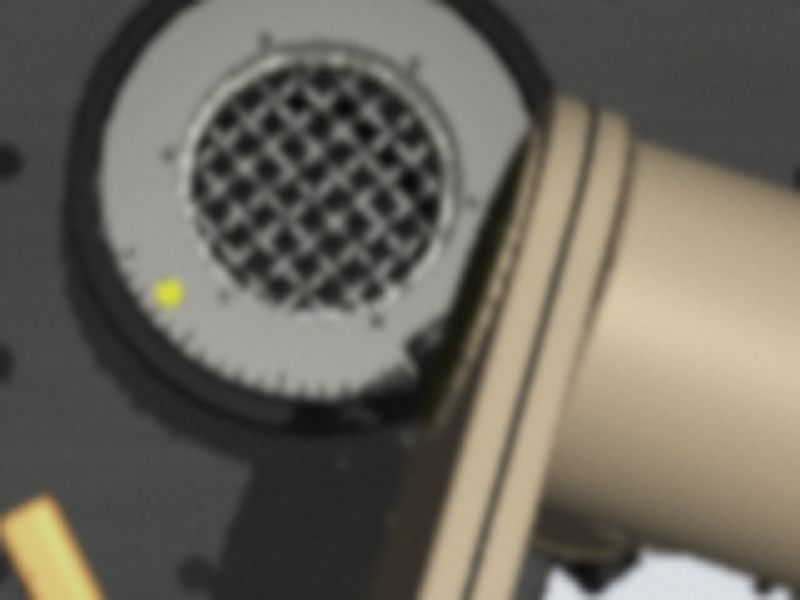

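The arm covers the dot in the top view. In the scene's unwrapped picture the pointer (215.25°) is just left of the dot's centre (216.37°), so 1.1° remains. I nudge 1.0° and then withdraw for a check.

```bash
python3 -c "
from h import *
from mv import *
rows(pose(217,19,272),[pose(t,19,272) for t in (217.5,218)]+[pose(218,30,272),pose(218,60,272),pose(218,90,300),pose(218,130,340),pose(190,220,360)])
"
```

```text
dx -1.3 dy -0.2 dz 0.0 wz -0.0087
dx -2.5 dy -0.3 dz 0.0 wz -0.0175
dx 8.5 dy -0.5 dz 0.0 wz -0.0175
dx 38.5 dy -1.0 dz 0.0 wz -0.0175
dx 68.5 dy -1.5 dz -28.0 wz -0.0175
dx 108.4 dy -2.2 dz -68.0 wz -0.0175
dx 242.9 dy 115.7 dz -88.0 wz 0.4712
```

Call:
arm_command([
  {"jaw":1,"dx":-1.3,"dy":-0.2,"dz":0,"wx":0,"wy":0,"wz":-0.009},
  {"jaw":1,"dx":-2.5,"dy":-0.3,"dz":0,"wx":0,"wy":0,"wz":-0.0175},
  {"jaw":1,"dx":-2.5,"dy":-0.3,"dz":0,"wx":0,"wy":0,"wz":-0.0175},
  {"jaw":1,"dx":-2.5,"dy":-0.3,"dz":0,"wx":0,"wy":0,"wz":-0.0175},
  {"jaw":1,"dx":8,"dy":-0.5,"dz":0,"wx":0,"wy":0,"wz":-0.0175},
  {"jaw":1,"dx":38,"dy":-1,"dz":0,"wx":0,"wy":0,"wz":-0.0175},
  {"jaw":1,"dx":68,"dy":-1,"dz":-28,"wx":0,"wy":0,"wz":-0.0175},
  {"jaw":1,"dx":108,"dy":-1,"dz":-58,"wx":0,"wy":0,"wz":-0.0175},
  {"jaw":1,"dx":150,"dy":-1,"dz":-68,"wx":0,"wy":0,"wz":-0.0175},
  {"jaw":1,"dx":190,"dy":-1,"dz":-68,"wx":0,"wy":0,"wz":-0.0175},
  {"jaw":1,"dx":200,"dy":-1,"dz":-68,"wx":0,"wy":0,"wz":-0.0175},
  {"jaw":1,"dx":200,"dy":-1,"dz":-68,"wx":0,"wy":0,"wz":-0.0175},
])

```text
time: 8.65
tool_pos: [426.4, 38.6, 340.3]
tcp_rot: [179.9, 0.1, 128.1]
ft_force: [0.0, 0.1, 0.1]
finger_gap: -0.3
```

```bash
python3 look.py 7; python3 look.py 8
```

```text
scene [[217.2, 16.3], [216.5, 66.9], [216.3, 118.9], [216.2, 148.2], [216.2, 147.6], [216.2, 138.9], [216.3, 136.6], [216.4, 135.7], [216.3, 122.2]] 216.40829459177607
top [[218.5, 16.9], [218.3, 43.1], [218.2, 62.6], [218.2, 75.0], [218.3, 81.5], [218.2, 85.1], [218.1, 86.0], [218.1, 84.1], [218.2, 76.9]] 218.14317103853045
8.75 [427.34969613  37.20705448 340.15900981] [1.79968719e+02 7.43549808e-02 1.28040220e+02] [-0.79938838 -0.0590304   0.61303789]
scene [[217.1, 14.5], [216.4, 63.4], [216.2, 118.1], [216.3, 147.7], [216.2, 146.6], [216.2, 137.2], [216.3, 137.5], [216.3, 134.6], [216.2, 121.8]] 216.40713486879426
top [[218.5, 16.5], [218.3, 42.2], [218.2, 63.4], [218.2, 75.9], [218.3, 81.7], [218.2, 83.9], [218.1, 85.2], [218.1, 83.8], [218.2, 78.4]] 218.1346404879541
8.85 [427.60958365  36.73495647 339.96381172] [-1.79996799e+02  3.06151048e-02  1.27958735e+02] [ 0.56557241  0.19308537 -0.31932616]
```

View pics/pol_scene7.png

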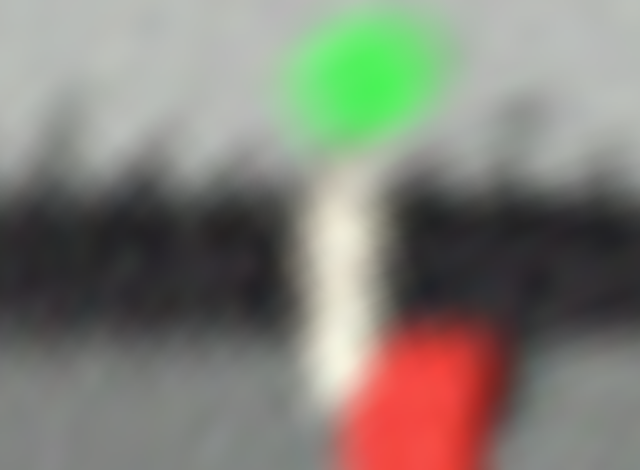

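View pics/pol_top7.png

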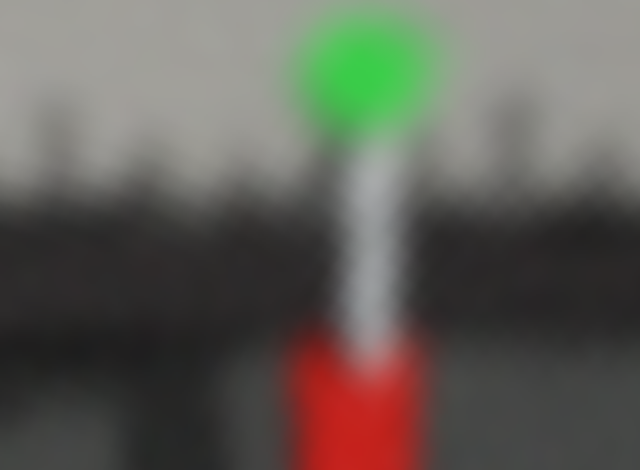

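View pics/top7c.png

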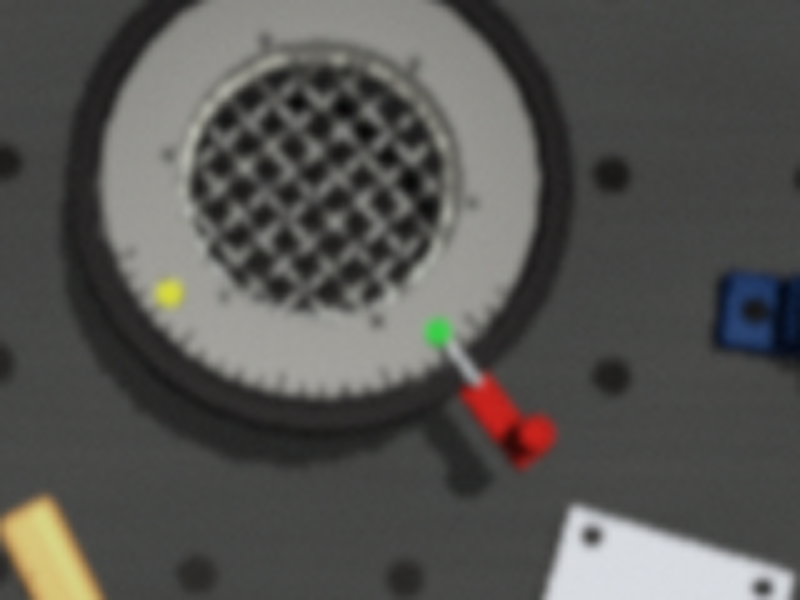

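Both cameras agree that the pointer is on green: 218.2° against 218.1° in the top view, and 216.25° against 216.4° in the scene view. I check that the loose things haven't moved, then hand in.

```bash
python3 -c "
from h import *
s=snapshot('top');save(s,'top9')
for t in ('bearing','magnet','brush','plate'): 
  q=pinpoint('top',t)
  print(t,[(np.round(back(s,r['pixel'],0),0)[:2],r['score']) for r in q[:1]])
st=sense();print(st['time'],st['ft_force'],np.abs(st['qd']).max())
hand_in()"
```

```text
bearing [(array([ 627., -315.]), 0.64)]
magnet [(array([686., 196.]), 0.86)]
brush [(array([422.,  28.]), 0.61)]
plate [(array([ 491., -213.]), 0.59)]
9.1 [-0.06034548  0.40118045  0.59460302] 0.3205337164100513
the job is handed in; nothing more can be done
```

The white pointer now stands on the middle of the green dot. I pushed the red lever's knob about 53° counter-clockwise with the closed fingertips, then moved the arm well clear and handed the job in at 9.1 s.

- **Pointer on the dot:** the last checks put the pointer at 218.2° and the green dot at 218.1° in the top view. In the scene view they are 216.3° and 216.4°. The two cameras differ by about 2° in absolute angle, which comes from the calibration, but within each picture the pointer and dot agree to about 0.15°.
- **Forces:** the readings I took while pushing stayed below about 4 N. At hand-in the reading was near zero and the gripper was clear of everything.
- **Loose things:** the bearing reads the same as before. The magnet, brush and plate read 7–12 mm away from their first readings. I put that down to scatter in the network's estimates, because the gripper never came near them and the brush looked unmoved in the pictures. I did not confirm it further.

One slip: the first move command was refused as "invalid input" and did not move the arm. I sent it again with every field filled in.

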